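Sort inspected die blocks and mark the passed one

ROBOT

A 7-joint arm with a two-finger parallel gripper is mounted at the origin on the work surface. World frame = base frame: x ahead of the robot, y to its left, z up, the work surface at z = 0. Lengths are in m, angles in rad, forces in N, time in s.
With the tool pointing down it reaches from about 0.425 to 0.875 m from the base axis. Payload 4.7 kg.
Tool frame: the origin (TCP) lies between the finger pads; the fingertips stand 11 mm ahead of it and the grasp point (between the pads) lies 8 mm behind it; z points along the fingers, y is the line along which they close (so a half turn about z gives the same grasp; the last joint's range is limited). The gripper opens to 87 mm and grips with 3 to 60 N. Pads are 19 mm wide; open, the fingers measure 117 mm over their backs; the gripper's body (75 mm by 190 mm) begins 51 mm behind the grasp point.
Start: joints at [-1.209, 0.321, -0.07, 1.45, 0.023, 1.371, -0.057], TCP at [0.222, 0.611, 0.234] pointing down, gripper open.
Joint ranges: [-2.86, 2.86], [-0.3, 2.09], [-1.38, 1.24], [0.06, 2.45], [-1.56, 4.7], [0.09, 2.05], [-2.69, 2.69]. Speed limits (rad/s): [2.57, 2.57, 3.14, 3.14, 3.14, 3.14, 3.14].

INTERFACE

Orientations are given as a rotation vector (axis times angle).
In Python, from bench import ctrl gives the robot as it stands. The module is installed in compiled form; this text tells all that it offers.
- The arm moves only by the shell command python3 -m inch 'ROWS' [FORCE]. ROWS is JSON, a list of rows, each an object with "slide": the shift along the tool's x, y, z scaled (see below), a list of three; "angular": the turn, a rotation vector about the tool's x, y, z scaled (see below), a list of three; "claw": the opening, from -1 (shut) to 1 (fully open). In form: [{"slide": [tx, ty, tz], "angular": [rx, ry, rz], "claw": claw}, ...]. A call has 1 to 10 rows; each row is the pose to reach, as a shift and turn from the pose commanded when the call began, along the tool's axes at that moment; what a row does not reach only later rows make up. The controller multiplies each number of a shift by 0.25 m and each number of a turn by 30 degrees. A row lasts 1/10 s, in which the tool goes at most 50 mm and 8.59 degrees, less where a joint would pass 70% of its speed; a pose out of reach is approached as far as the arm can. A call with a number of a shift or a turn outside -1 to 1 is refused whole. A call with a gripper value outside its range is refused whole. The fingers move at their own pace and stop on an object; FORCE is the grip in N (left out, the last holds). Time passes only in rows, so rows that repeat a pose let the fingers close. It gives the time, the measured TCP pose, the force, the opening and the grip force at its end, in the units of the state.
- ctrl.get_state(): the state, without advancing time (a new reading comes with each control period).
- ctrl.get_image(name): name is "scene" or "top"; returns a dict with "color" (400x640x3 uint8, red, green, blue), "depth" (400x640 float32, m along the optical axis (not along the pixel's ray), 0 where there is no reading), "camera_matrix" (3x3 intrinsics, pixels), "extrinsics" (4x4, takes a point from camera to world coordinates). Camera axes: x right, y up, looking along -z (the intrinsics and any distortion apply to the point x, -y, -z); pixel columns grow to the right and rows downward; lengths in m; the calibration is good to about 2 mm. A picture is of the moment at which its call begins.
- ctrl.close_job(): hands the job in; it is judged then, once.
Trained networks look in the newest picture that a camera, given by its name, has taken for a name from the list of things; names that differ only in an ending like _2 or _b are one class to them, and where a whole thing is asked for, a point or a joint stands for the part that bears it (a point fixed in the world has none). Each returns a list of dicts, best first, with "confidence" (0 to 1); they miss things now and then, are a little off and sometimes report something else, mostly with a low value. They report only what shows in the picture. A call takes as long as a camera call. They do not tell look-alikes from the thing itself.
- ctrl.find_in(query, camera): "bbox" ([centre column, centre row, width, height] in pixels, round what is visible of it).
- ctrl.outline_of(query, camera): "mask" (400x640 bool, what is visible of it) and "bbox" ([centre column, centre row, width, height] in pixels, round what is visible of it).
The state is a dict: "time": time; "joint_positions": joint angles; "qd": joint speeds; "joint_torque": joint torques, N m; "position": TCP position; "tool_rot": TCP orientation; "ft_force": force on the tool from outside, world axes, zero at the start; "torque": the same for the moment, N m; "grip_width": opening from 0.0 (shut) to 1.0 (fully open); "grip_force": force on a finger pad.
Only numpy, scipy, OpenCV 4.12 (cv2) and the standard library are available. Lean on these libraries where they do the work, as an engineer would, in place of code of your own. Each camera call takes 0.05 s, during which the arm holds its last target. There are 200 camera calls.

TASK

Three steel die blocks lie on the sloping wooden rack: set the one with the round tag (passed) down flat inside the nest of the treadle marking press, and the one with the long bar-shaped tag (rejected) flat inside the small wooden reject tray, and leave the untagged one where it is. When both are sorted and released, push the press's treadle fully down to its stop with the gripper, keep it there for a moment to mark the passed die, and let it spring back up. Set the dies down without dropping or tumbling them, and do not disturb the other things on the bench.

Things in the scene. Friction and masses are not known exactly. Their poses are not given: they have to be found in the camera images.
- die_round: PASSED die: dark steel block 52 (its x) x 36 (its y) x 32 (its z) mm, about 0.4 kg, with a round bright aluminium tag 30 mm across and 2 mm thick on its top. Origin at the centre of its underside, z out through the tagged top. At the start it lies on the rack, tilted 35 degrees: its top faces up and towards the robot, its x runs up the slope.
- die_bar: REJECTED die: the same block, with a narrow bar-shaped bright aluminium tag 46 x 9 x 2 mm along its x on its top. Same origin and axes.
- die_plain: Untagged die: the same block with a bare top. Same origin and axes. Stays on the rack.
- rack: Sloping wooden rack 250 mm wide (its y), about 80 mm deep, 70 mm high; its deck rises 35 degrees towards its +x (away from the robot). The three dies lie side by side on the deck, 85 mm apart, in any order, their lower ends against a ledge 7 mm high; low ribs 6 mm high run between them. Origin under its centre on the bench; the deck's top is 42 mm above it. Fixed.
- press: Treadle marking press, fixed: grey base plate 285 (x) x 90 x 18 mm. Origin on the bench under the centre of its nest, which is open above. On the nest's -x side (to the robot) is the treadle, on its +x side a punch housing (x 66 to 122, 60 mm high) whose punch, idle tip at x = 38 mm, height 26 to 38 mm, slides 12 mm to -x onto the die's end when the treadle is pressed.
- nest (a point): Centre of the nest's floor, 18 mm above the bench, axes as the press. The nest is a shallow pocket 58 (x) x 42 (y) mm within steel fences 7 mm high and 6 mm thick; a die lies in it with its long side along x (either way round), its underside on the floor.
- treadle (a joint): Angle of the treadle: 0 at rest (raised), 0.26 rad fully down at its stop; a spring returns it (about 8 to 10 N at the pad).
- treadle_pad (a point): Centre of the top of the treadle's black rubber pad, 38 (x) x 50 (y) mm, where to push down; at rest about 52 mm above the bench and sloping 15 degrees (its robot end is higher), 14 mm lower at the stop, where it is level. The treadle is a steel plate 75 x 56 mm hinged at the nest's side, free end towards the robot.
- treadle_hinge (a point): Hinge axis of the treadle (along the press's y), 55 mm to -x of the nest's centre and 32 mm above the bench.
- reject_tray: Reject tray: dark wooden open tray, outside 88 (x) x 78 (y) x 16 (z) mm, walls and floor 6 mm, so its inside is 76 x 66 mm and its floor 6 mm above the bench. Origin under its centre. Fixed.
- bench_block: Bystander: square steel bench block 60 x 60 x 22 mm, loose; origin at its underside's centre.
- pliers: Bystander: pliers with black grips, about 150 mm long along its x, 14 mm high, lying loose; origin near its pivot, on the bench.
- stone_tray: Bystander: black tray 120 x 90 x 14 mm with small round stones, loose; origin under its centre.
- jar: Bystander: amber glass jar with steel cap, 60 mm across, 75 mm high, loose; origin under its centre.
- file: Bystander: flat file with a wooden handle, 265 mm long along its x, 22 mm high, loose, behind the rack; origin under its blade, on the bench.
- loupe: Bystander: black eyeglass loupe, upright cylinder 34 mm across, 28 mm high, loose; origin under its centre.
Not all that is in view belongs to the job. What is shaped like the die_round but red or turquoise is not meant.

How it is judged:
By the outcome, as a careful person would: the job done as asked, in the order asked, and still so for the second after the job is handed in, with the robot touching nothing.
It also fails if it takes over 59 s, if anything falls off the work surface, if the arm or the gripper's body presses on something with over 40 N, if the wrist force passes 120 N, or if a joint passes its speed limit or range.

## Working session

There is one attempt and no reset: what is moved stays moved. The work goes in short steps, Python scripts to look and compute and a shell command to move; the robot and the scene stay as the last step left them, time stands still between calls to the robot, and variables do not carry over. Pictures are saved under pics/ and viewed, at most 10 in all, crops included, and the job is handed in when it is done.

```bash
mkdir -p pics
python3 - <<'E'
from bench import ctrl
import cv2,numpy as np
s=ctrl.get_state();print(s)
for n in("scene","top"):
    im=ctrl.get_image(n);cv2.imwrite(f"pics/{n}0.png",im["color"][:,:,::-1]);np.savez(f"{n}0.npz",**im)
    print(im["camera_matrix"],im["extrinsics"])
E
```

```text
{'time': 0.0, 'joint_positions': array([-1.20889677,  0.32181077, -0.07009433,  1.45170864,  0.02262213,
        1.37080024, -0.05683428]), 'qd': array([-0.00114343,  0.00011625,  0.00100061,  0.00039888,  0.00089988,
        0.00024261,  0.00012092]), 'joint_torque': array([ 1.13507388e-04, -4.91283917e+01, -4.03621774e-01, -3.12523842e+01,
       -6.37484458e-02,  4.39285592e-02,  1.85033882e-04]), 'position': array([0.22140029, 0.6105467 , 0.23245264]), 'tool_rot': array([-5.43363918e-01, -3.09402389e+00,  3.02757048e-03]), 'ft_force': array([0.04144796, 0.16112855, 0.67983721]), 'torque': array([-0.03366719,  0.01586763, -0.05700198]), 'grip_force': 0.0, 'grip_width': 0.9965511359237288}
[[364.20751686   0.         320.07337639]
 [  0.         364.20751686 204.13456365]
 [  0.           0.           1.        ]] [[-0.88476999 -0.37413241  0.27786148  0.79311083]
 [ 0.46583921 -0.69304764  0.55016252  0.46378492]
 [-0.01326238  0.61620606  0.7874733   0.70435526]
 [ 0.          0.          0.          1.        ]]
[[470.30446086   0.         331.26889803]
 [  0.         470.30446086 195.23242601]
 [  0.           0.           1.        ]] [[-0.00374724  0.9886813  -0.14998418  0.36561675]
 [-0.99998896 -0.00327982  0.00336369  0.01595745]
 [ 0.0028337   0.14999513  0.98868267  1.17511813]
 [ 0.          0.          0.          1.        ]]
```

View pics/scene0.png

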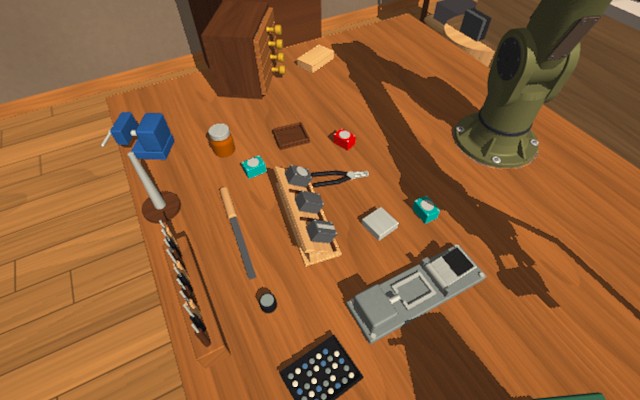

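View pics/top0.png

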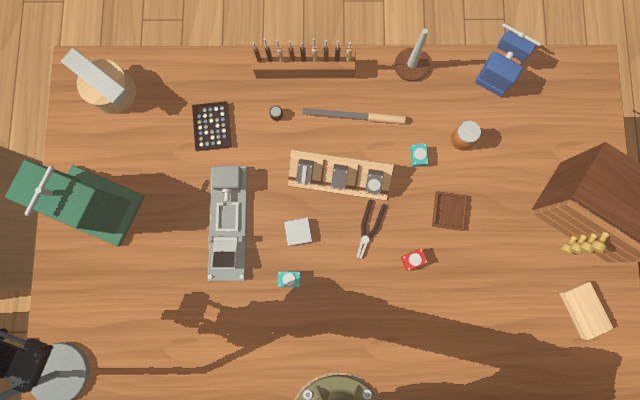

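The top view (x up, y left) shows three grey dies on the rack: (305,172), (341,177) and (374,183). The last has a round tag and the first a bar. The red block (414,260) and the turquoise ones (420,155) and (289,279) are look-alikes. The press is at (228,220) and the tray at (450,211). I'll confirm this in an enlarged crop and measure.

```bash
cat > h.py <<'E'
import numpy as np,cv2
def cloud(im):
    K,E,d=im["camera_matrix"],im["extrinsics"],im["depth"]
    v,u=np.mgrid[:400,:640]
    P=np.stack([(u-K[0,2])/K[0,0]*d,-(v-K[1,2])/K[1,1]*d,-d],-1)
    W=P@E[:3,:3].T+E[:3,3]; W[d==0]=np.nan
    return W
E
python3 - <<'E'
from h import *
from bench import ctrl
t=np.load("top0.npz");s=np.load("scene0.npz")
a=cv2.resize(t["color"][140:290,200:480],None,fx=2.8,fy=2.8,interpolation=cv2.INTER_CUBIC)[:, :790]
cv2.imwrite("pics/c1.png",a[:,:,::-1])
for n,im in(("top",t),("scene",s)):
    W=cloud(im); 
    bz=W[...,2]; print(n,"bench z",np.nanmedian(bz[np.abs(bz)<.015]))
    for q in("die_round","die_bar","die_plain","rack","press","treadle_pad","nest","reject_tray","bench_block","pliers","jar"):
        try: rs=ctrl.outline_of(q,n)
        except Exception as e: print(q,e);continue
        for r in rs[:4]:
            m=r["mask"]; p=W[m]; p=p[~np.isnan(p[:,0])]
            if len(p)<5: continue
            rect=cv2.minAreaRect((p[p[:,2]>.005][:,:2]*1000).astype(np.float32)) if (p[:,2]>.005).sum()>5 else None
            print(q,round(r["confidence"],2),np.round(r["bbox"]),np.median(p,0).round(3),"zmax",np.percentile(p[:,2],97).round(3),[np.round(x,1) for x in rect] if rect else "")
E
```

```text
top bench z -0.0006516265046392355
die_round 0.7 [420. 156.  24.  24.] [ 0.64  -0.207  0.031] zmax 0.036 [array([ 642.8, -208.9]), array([52.6, 36.9]), np.float64(2.6)]
die_round 0.69 [416. 259.  23.  20.] [ 0.381 -0.186  0.032] zmax 0.036 [array([ 382. , -187.6]), array([35. , 49.9]), np.float64(21.8)]
die_round 0.66 [375. 182.  18.  23.] [ 0.565 -0.091  0.07 ] zmax 0.082 [array([568.5, -91.5]), array([36. , 58.8]), np.float64(80.0)]
die_round 0.55 [289. 280.  19.  11.] [0.337 0.112 0.032] zmax 0.036 [array([336.6, 113.6]), array([50. , 33.1]), np.float64(89.7)]
die_bar 0.65 [304. 169.  21.  24.] [0.591 0.075 0.068] zmax 0.082 [array([595.4,  77.3]), array([38.6, 62.5]), np.float64(81.3)]
die_plain 0.55 [339. 177.  18.  26.] [ 0.578 -0.006  0.068] zmax 0.082 [array([579.7,  -5.5]), array([37. , 56.7]), np.float64(79.4)]
rack 0.98 [343. 175. 103.  55.] [ 0.594 -0.013  0.044] zmax 0.066 [array([590. ,  -8.7]), array([249. ,  84.5]), np.float64(81.4)]
press 0.71 [228. 225.  41. 115.] [0.471 0.263 0.02 ] zmax 0.061 [array([475.5, 269.4]), array([282.7,  93.1]), np.float64(0.1)]
treadle_
[... 2767 characters left out ...]
rray([284.9,  90.5]), np.float64(0.1)]
reject_tray 0.57 [290. 138.  37.  23.] [ 0.506 -0.281  0.006] zmax 0.016 [array([ 506. , -280.9]), array([79.4, 85.6]), np.float64(81.3)]
bench_block 0.77 [380. 224.  34.  33.] [0.458 0.101 0.021] zmax 0.023 [array([454. ,  95.7]), array([60.5, 60.2]), np.float64(10.0)]
pliers 0.98 [340. 178.  53.  14.] [ 0.465 -0.074  0.009] zmax 0.013 [array([458.3, -78.6]), array([ 46.6, 144.5]), np.float64(71.8)]
jar 0.96 [221. 141.  30.  34.] [ 0.693 -0.304  0.05 ] zmax 0.076 [array([ 690.3, -318. ]), array([56.2, 55.5]), np.float64(41.0)]
jar 0.69 [300. 176.  29.  20.] [ 0.574 -0.078  0.065] zmax 0.081 [array([570.1, -90.4]), array([39.7, 59.4]), np.float64(80.2)]
```

View pics/c1.png

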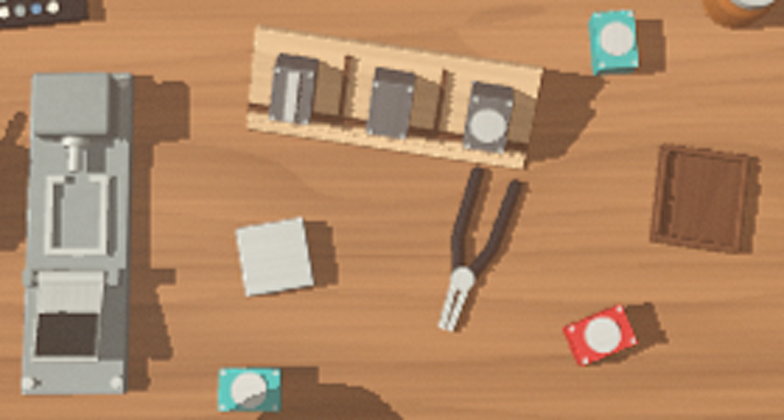

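Crop: the round tag is on the right-hand rack die (crop 487,122 → image 374,183) and the bar tag on the left-hand one (crop 293,90 → image 305,172). The middle one (341,177) is bare. Red and turquoise look-alikes lie off the rack. Next I'll fit precise poses.

```bash
cat > fit.py <<'E'
from h import *
from scipy.spatial.transform import Rotation as R
for n in("top","scene"):
    W=cloud(np.load(n+"0.npz")).reshape(-1,3); W=W[~np.isnan(W[:,0])]
    # rack yaw from deck-top
    def box(c,r): return W[(np.abs(W[:,0]-c[0])<r[0])&(np.abs(W[:,1]-c[1])<r[1])]
    yaw=np.deg2rad(-8.6)
    Rd=(R.from_euler('z',yaw)*R.from_euler('y',-35,degrees=True)).as_matrix()
    for nm,c in(("round",(.568,-.091)),("plain",(.58,-.006)),("bar",(.595,.077))):
        p=box(c,(.045,.045)); q=(p-[*c,.05])@Rd
        zt=np.percentile(q[:,2],95)
        # top plane
        A=q[np.abs(q[:,2]-zt)<.004]
        rect=cv2.minAreaRect((A[:,:2]*1000).astype(np.float32))
        lo,hi=np.percentile(A,[1,99],axis=0)
        mid=np.array([(lo[0]+hi[0])/2,(lo[1]+hi[1])/2,np.median(A[:,2])])
        hist=np.histogram(q[:,2]*1000,bins=np.arange(-30,40,2))
        print(n,nm,"ext",((hi-lo)*1000).round(1),"rect",[np.round(x,1) for x in rect],"topctr",(Rd@mid+[*c,.05]).round(4), "zpeaks",[(int(b),int(h)) for h,b in zip(*hist) if h>15])
        n0=np.linalg.svd(A-A.mean(0))[2][2]; print("   normal in die frame",n0.round(3))
    P=box((.50,.269),(.12,.05))
    h=P[np.abs(P[:,2]-.060)<.005]; print(n,"housing",np.percentile(h,[1,50,99],axis=0).round(4).tolist())
    f=P[(np.abs(P[:,2]-.0247)<.0025)&(P[:,0]>.43)&(P[:,0]<.54)]; print(n,"fence",len(f),np.percentile(f,[2,98],axis=0).round(4).tolist(), f[:,:2].mean(0))
    T=box((.37,.269),(.05,.05));T=T[T[:,2]>.036]; rr=cv2.minAreaRect((T[:,:2]*1000).astype(np.float32)); print(n,"treadle",np.percentile(T,[1,99],axis=0).round(4).tolist(),rr)
    Y=box((.504,-.283),(.07,.07));Y=Y[(Y[:,2]>.012)&(Y[:,2]<.022)];print(n,"tray",cv2.minAreaRect((Y[:,:2]*1000).astype(np.float32)))
E
python3 fit.py
```

```text
top round ext [50.3 35.1  6.9] rect [array([ 3.3, -0.4]), array([52.3, 35.9]), np.float64(1.3)] topctr [ 0.5597 -0.09    0.0689] zpeaks [(-26, 16), (-24, 38), (-22, 58), (-20, 85), (-18, 95), (-16, 179), (-14, 264), (-12, 168), (-10, 79), (-8, 42), (-6, 38), (14, 17), (16, 59), (18, 86), (20, 98), (22, 42)]
   normal in die frame [ 0.003 -0.003 -1.   ]
top plain ext [51.4 35.   6.5] rect [array([ 4.9, -1.4]), array([52.8, 35.4]), np.float64(0.4)] topctr [ 0.573  -0.0064  0.068 ] zpeaks [(-26, 27), (-24, 31), (-22, 81), (-20, 86), (-18, 110), (-16, 243), (-14, 242), (-12, 136), (-10, 59), (-8, 53), (-6, 31), (-4, 17), (14, 32), (16, 92), (18, 117), (20, 51)]
   normal in die frame [-0.005  0.015 -1.   ]
top bar ext [51.2 34.9  7.1] rect [array([ 2.4, -0.9]), array([52.2, 36. ]), np.float64(0.0)] topctr [0.5852 0.0775 0.0681] zpeaks [(-24, 26), (-22, 55), (-20, 89), (-18, 80), (-16, 130), (-14, 234), (-12, 215), (-10, 93), (-8, 33), (-6, 38), (-4, 24), (16, 52), (18, 90), (20, 101), (22, 39)]
   normal in die frame [-0.001  0.005 -1.   ]
top housing [[0.5542, 0.2349, 0.0554], [0.5807, 
[... 1357 characters left out ...]
 68), (-16, 74), (-14, 325), (-12, 96), (-10, 39), (-8, 49), (-6, 43), (-4, 25), (-2, 19), (0, 24), (2, 21), (4, 18), (6, 24), (8, 23), (10, 20), (12, 22), (14, 21), (16, 36), (18, 146), (20, 78)]
   normal in die frame [-0.002 -0.027 -1.   ]
scene housing [[0.5577, 0.2365, 0.0555], [0.585, 0.2721, 0.0591], [0.6103, 0.3033, 0.0618]]
scene fence 314 [[0.4403, 0.2417, 0.0224], [0.5241, 0.3029, 0.0265]] [0.48494806 0.27014395]
scene treadle [[0.3634, 0.2418, 0.0371], [0.4197, 0.2967, 0.0558]] ((390.817138671875, 268.9365234375), (58.23198699951172, 56.054527282714844), 0.19817687571048737)
scene tray ((505.09625244140625, -282.268310546875), (80.59125518798828, 86.841796875), 81.21560668945312)
```

```bash
cat > go.py <<'E'
import sys,numpy as np
from scipy.spatial.transform import Rotation as R
from bench import ctrl
# usage: go.py x y z yaw_deg tilt_deg ; tool y along (yaw+90), z down, tilted outward by tilt
def tool(yaw,tilt):
    D=(R.from_euler('z',yaw,degrees=True)*R.from_euler('y',-tilt,degrees=True)).as_matrix()
    return R.from_matrix(D@np.diag([-1,1,-1]))
def rel(p,yaw,tilt):
    s=ctrl.get_state();R0=R.from_rotvec(s["tool_rot"])
    sl=R0.inv().apply(np.array(p)-s["position"])/.25
    an=np.rad2deg((R0.inv()*tool(yaw,tilt)).as_rotvec())/30
    return s,sl,an
if __name__=="__main__":
    a=list(map(float,sys.argv[1:]))
    for i in range(0,len(a),5):
        s,sl,an=rel(a[i:i+3],a[i+3],a[i+4]); print("slide",sl.round(3),"ang",an.round(3))
    print(s["position"].round(4),"f",s["ft_force"].round(1),"w",round(s["grip_width"],3),"q",s["joint_positions"].round(2),s["time"])
E
python3 - <<'E'
from go import *
import numpy as np
c=np.array([.5605,-.0898,.068]);dz=tool(-8.6,35).as_matrix()[:,2]
g=c+.008*dz;print("grasp",g.round(4),"pre",(g-.09*dz).round(4))
E
python3 go.py .45 .25 .28 -8.6 20
```

```text
grasp [ 0.565  -0.0905  0.0614] pre [ 0.514  -0.0828  0.1352]
slide [-1.351 -1.046 -0.186] ang [-0.066 -0.664 -0.374]
[0.2216 0.6111 0.2336] f [ 0.4  0.3 -0. ] w 0.996 q [-1.21  0.32 -0.07  1.45  0.02  1.37 -0.06] 1.2
```

```bash
python3 -m inch '[{"slide":[-0.1,-0.1,-0.15],"angular":[0,0,0],"claw":1},{"slide":[-0.3,-0.25,-0.2],"angular":[0,-0.2,-0.1],"claw":0.5},{"slide":[-0.5,-0.4,-0.2],"angular":[0,-0.4,-0.2],"claw":0.5},{"slide":[-0.65,-0.6,-0.2],"angular":[-0.07,-0.66,-0.37],"claw":0.5},{"slide":[-0.75,-0.8,-0.2],"angular":[-0.07,-0.66,-0.37],"claw":0.5},{"slide":[-0.85,-0.95,-0.2],"angular":[-0.07,-0.66,-0.37],"claw":0.5},{"slide":[-0.9,-1,-0.2],"angular":[-0.07,-0.66,-0.37],"claw":0.5},{"slide":[-0.9,-1,-0.2],"angular":[-0.07,-0.66,-0.37],"claw":0.5}]'
python3 go.py .514 -.083 .16 -8.6 35  .514 -.083 .135 -8.6 35
```

```text
time: 2.0
position: [0.3498, 0.2936, 0.284]
tool_rot: [0.223, 2.786, -0.035]
ft_force: [0.0, 0.1, 0.3]
grip_width: 0.754
grip_force: 0.0
slide [-0.667 -1.385  0.765] ang [-0.003 -0.503 -0.018]
slide [-0.633 -1.385  0.859] ang [-0.003 -0.503 -0.018]
[0.3498 0.2936 0.284 ] f [0.  0.1 0.3] w 0.754 q [-1.08 -0.26  0.07  1.99  0.35  1.29  0.31] 2.0
```

```bash
python3 -m inch '[{"slide":[-0.1,-0.2,0.05],"angular":[0,0,0],"claw":0.5},{"slide":[-0.2,-0.4,0.1],"angular":[0,-0.1,0],"claw":0.5},{"slide":[-0.3,-0.6,0.2],"angular":[0,-0.2,0],"claw":0.5},{"slide":[-0.4,-0.75,0.3],"angular":[0,-0.3,0],"claw":0.5},{"slide":[-0.5,-0.9,0.4],"angular":[0,-0.4,0],"claw":0.5},{"slide":[-0.6,-1,0.5],"angular":[0,-0.5,0],"claw":0.5},{"slide":[-0.66,-1,0.6],"angular":[0,-0.5,-0.02],"claw":0.5},{"slide":[-0.66,-1,0.6],"angular":[0,-0.5,-0.02],"claw":0.5},{"slide":[-0.66,-1,0.6],"angular":[0,-0.5,-0.02],"claw":0.5}]'
python3 go.py .514 -.083 .135 -8.6 35
```

```text
time: 2.9
position: [0.4943, 0.1216, 0.1942]
tool_rot: [0.169, 2.531, -0.066]
ft_force: [1.5, -0.1, 0.2]
grip_width: 0.748
grip_force: 0.0
slide [-0.016 -0.798  0.308] ang [ 0.001 -0.008  0.032]
[0.4943 0.1216 0.1942] f [ 1.5 -0.1  0.2] w 0.748 q [-0.35 -0.3  -0.18  2.29  0.49  0.72  0.6 ] 2.9
```

```bash
python3 -m inch '[{"slide":[0,-0.2,0],"angular":[0,0,0.03],"claw":0.5},{"slide":[0,-0.4,0.05],"angular":[0,0,0.03],"claw":0.5},{"slide":[0,-0.6,0.15],"angular":[0,0,0.03],"claw":0.5},{"slide":[0,-0.8,0.25],"angular":[0,0,0.03],"claw":0.5},{"slide":[0,-0.8,0.25],"angular":[0,0,0.03],"claw":0.5},{"slide":[0,-0.8,0.25],"angular":[0,0,0.03],"claw":0.5}]'
python3 go.py .514 -.083 .135 -8.6 35 .565 -.0905 .0614 -8.6 35
```

```text
time: 3.5
position: [0.4987, -0.0902, 0.1431]
tool_rot: [0.213, 2.532, -0.063]
ft_force: [0.3, 0.9, -0.2]
grip_width: 0.751
grip_force: 0.0
slide [-0.027  0.039  0.058] ang [-0.016 -0.018 -0.029]
slide [-0.031  0.043  0.418] ang [-0.016 -0.018 -0.029]
[ 0.4987 -0.0902  0.1431] f [ 0.3  0.9 -0.2] w 0.751 q [ 0.22 -0.3  -0.1   2.4  -0.    0.44  1.51] 3.5
```

```bash
python3 -m inch '[{"slide":[-0.03,0.04,0.08],"angular":[-0.016,-0.018,-0.03],"claw":0.5},{"slide":[-0.03,0.04,0.16],"angular":[-0.016,-0.018,-0.03],"claw":0.5},{"slide":[-0.03,0.043,0.22],"angular":[-0.016,-0.018,-0.03],"claw":0.5},{"slide":[-0.03,0.043,0.22],"angular":[-0.016,-0.018,-0.03],"claw":0.5},{"slide":[-0.03,0.043,0.22],"angular":[-0.016,-0.018,-0.03],"claw":0.5}]'
python3 go.py .565 -.0905 .0614 -8.6 35
```

```text
time: 4.0
position: [0.5393, -0.08, 0.1036]
tool_rot: [0.177, 2.524, -0.057]
ft_force: [-0.2, -0.3, -0.1]
grip_width: 0.748
grip_force: 0.0
slide [ 0.009 -0.027  0.2  ] ang [0.009 0.003 0.016]
[ 0.5393 -0.08    0.1036] f [-0.2 -0.3 -0.1] w 0.748 q [ 0.23 -0.14 -0.15  2.37  0.06  0.29  1.45] 4.0
```

```bash
python3 -m inch '[{"slide":[0.009,-0.027,0.05],"angular":[0.009,0,0.016],"claw":0.5},{"slide":[0.009,-0.027,0.1],"angular":[0.009,0,0.016],"claw":0.5},{"slide":[0.009,-0.027,0.15],"angular":[0.009,0,0.016],"claw":0.5},{"slide":[0.009,-0.027,0.2],"angular":[0.009,0,0.016],"claw":0.5},{"slide":[0.009,-0.027,0.2],"angular":[0.009,0,0.016],"claw":0.5}]'
python3 go.py .565 -.0905 .0614 -8.6 35
python3 - <<'E'
from bench import ctrl;import cv2
for n,(r0,r1,c0,c1) in {"scene":(110,290,220,420)}.items():
    a=ctrl.get_image(n)["color"][r0:r1,c0:c1]
    cv2.imwrite(f"pics/g1{n}.png",cv2.resize(a,None,fx=3.3,fy=3.3,interpolation=2)[:,:,::-1])
E
```

```text
time: 4.5
position: [0.5651, -0.091, 0.0613]
tool_rot: [0.19, 2.523, -0.06]
ft_force: [-1.4, -0.3, 0.3]
grip_width: 0.752
grip_force: 0.0
slide [ 0.     0.002 -0.001] ang [-0.001  0.004 -0.001]
[ 0.5651 -0.091   0.0613] f [-1.4 -0.3  0.3] w 0.752 q [ 0.27  0.01 -0.17  2.34  0.2   0.18  1.32] 4.5
```

View pics/g1scene.png

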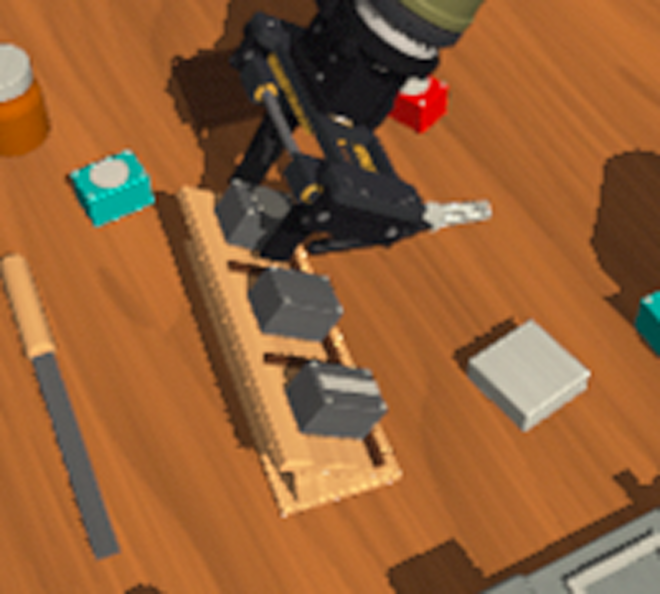

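The fingers straddle the round-tagged die (crop 255,215), between it and the middle one, with no contact. Now I'll grip and lift.

```bash
python3 -m inch '[{"slide":[0,0,0],"angular":[0,0,0],"claw":0},{"slide":[0,0,0],"angular":[0,0,0],"claw":-0.4},{"slide":[0,0,0],"angular":[0,0,0],"claw":-0.4},{"slide":[0,0,0],"angular":[0,0,0],"claw":-0.4},{"slide":[0,0,0],"angular":[0,0,0],"claw":-0.4},{"slide":[0,0,0],"angular":[0,0,0],"claw":-0.4},{"slide":[0,0,0],"angular":[0,0,0],"claw":-0.4},{"slide":[0,0,0],"angular":[0,0,0],"claw":-0.4}]' 40
python3 go.py .565 -.0905 .15 -8.6 35
```

```text
time: 5.35
position: [0.565, -0.0912, 0.0617]
tool_rot: [0.191, 2.522, -0.06]
ft_force: [-4.0, 1.8, 6.8]
grip_width: 0.407
grip_force: 40.0
slide [-0.203  0.003 -0.289] ang [-0.001  0.005 -0.001]
[ 0.565  -0.0912  0.0617] f [-4.   1.8  6.8] w 0.407 q [ 0.27  0.01 -0.17  2.35  0.2   0.18  1.32] 5.35
```

```bash
python3 -m inch '[{"slide":[-0.02,0,-0.03],"angular":[0,0,0],"claw":-0.4},{"slide":[-0.05,0,-0.07],"angular":[0,0,0],"claw":-0.4},{"slide":[-0.1,0,-0.14],"angular":[0,0,0],"claw":-0.4},{"slide":[-0.17,0,-0.24],"angular":[0,0,0],"claw":-0.4},{"slide":[-0.24,0,-0.34],"angular":[0,0,0],"claw":-0.4},{"slide":[-0.27,0,-0.38],"angular":[0,0.2,0],"claw":-0.4},{"slide":[-0.27,0,-0.38],"angular":[0,0.4,0],"claw":-0.4},{"slide":[-0.27,0,-0.38],"angular":[0,0.6,0],"claw":-0.4}]'
python3 go.py .52 .09 .20 0 0 .488 .269 .15 0 0
```

```text
time: 6.15
position: [0.5641, -0.0915, 0.1776]
tool_rot: [0.215, 2.841, -0.032]
ft_force: [0.5, -0.7, -5.4]
grip_width: 0.415
grip_force: 40.0
slide [ 0.246  0.691 -0.168] ang [-0.043  0.559 -0.287]
slide [ 0.528  1.38  -0.045] ang [-0.043  0.559 -0.287]
[ 0.5641 -0.0915  0.1776] f [ 0.5 -0.7 -5.4] w 0.415 q [ 0.25 -0.01 -0.14  1.97  0.02  0.88  1.52] 6.15
```

```bash
python3 -m inch '[{"slide":[0.04,0.1,-0.05],"angular":[0,0.1,-0.05],"claw":-0.4},{"slide":[0.09,0.25,-0.1],"angular":[-0.01,0.2,-0.1],"claw":-0.4},{"slide":[0.15,0.4,-0.13],"angular":[-0.02,0.3,-0.15],"claw":-0.4},{"slide":[0.2,0.55,-0.16],"angular":[-0.03,0.45,-0.2],"claw":-0.4},{"slide":[0.25,0.7,-0.16],"angular":[-0.04,0.56,-0.29],"claw":-0.4},{"slide":[0.33,0.85,-0.14],"angular":[-0.04,0.56,-0.29],"claw":-0.4},{"slide":[0.38,0.98,-0.14],"angular":[-0.04,0.56,-0.29],"claw":-0.4},{"slide":[0.38,1,-0.12],"angular":[-0.04,0.56,-0.29],"claw":-0.4},{"slide":[0.38,1,-0.12],"angular":[-0.04,0.56,-0.29],"claw":-0.4}]'
python3 go.py .488 .269 .12 0 0 .488 .269 .09 0 0
```

```text
time: 7.05
position: [0.5031, 0.1717, 0.1765]
tool_rot: [-0.008, 3.14, -0.005]
ft_force: [0.1, -1.7, -4.7]
grip_width: 0.41
grip_force: 40.0
slide [0.059 0.39  0.225] ang [-0.006  0.003  0.009]
slide [0.059 0.391 0.345] ang [-0.006  0.003  0.009]
[0.5031 0.1717 0.1765] f [ 0.1 -1.7 -4.7] w 0.41 q [-0.02  0.13 -0.38  1.81  0.05  1.21  1.15] 7.05
```

```bash
python3 -m inch '[{"slide":[0.02,0.1,0.02],"angular":[0,0,0],"claw":-0.4},{"slide":[0.04,0.22,0.05],"angular":[-0.006,0,0.009],"claw":-0.4},{"slide":[0.06,0.34,0.12],"angular":[-0.006,0,0.009],"claw":-0.4},{"slide":[0.06,0.39,0.22],"angular":[-0.006,0,0.009],"claw":-0.4},{"slide":[0.06,0.39,0.33],"angular":[-0.006,0,0.009],"claw":-0.4},{"slide":[0.06,0.39,0.345],"angular":[-0.006,0,0.009],"claw":-0.4},{"slide":[0.06,0.39,0.345],"angular":[-0.006,0,0.009],"claw":-0.4}]'
python3 go.py .488 .269 .044 0 0
python3 - <<'E'
from bench import ctrl;import cv2,numpy as np
for n,(r0,r1,c0,c1) in {"scene":(215,355,330,500),"top":(150,290,160,330)}.items():
    im=ctrl.get_image(n);np.savez(n+"1.npz",**im)
    a=im["color"][r0:r1,c0:c1]
    cv2.imwrite(f"pics/n1{n}.png",cv2.resize(a,None,fx=4.2,fy=4.2,interpolation=2)[:,:,::-1])
E
```

```text
time: 7.75
position: [0.4899, 0.2656, 0.0911]
tool_rot: [0.009, 3.139, -0.002]
ft_force: [0.4, 0.5, -5.1]
grip_width: 0.407
grip_force: 40.0
slide [0.008 0.014 0.188] ang [-0.002  0.005 -0.011]
[0.4899 0.2656 0.0911] f [ 0.4  0.5 -5.1] w 0.407 q [-0.16  0.27 -0.44  1.84  0.13  1.06  0.91] 7.75
```

View pics/n1scene.png

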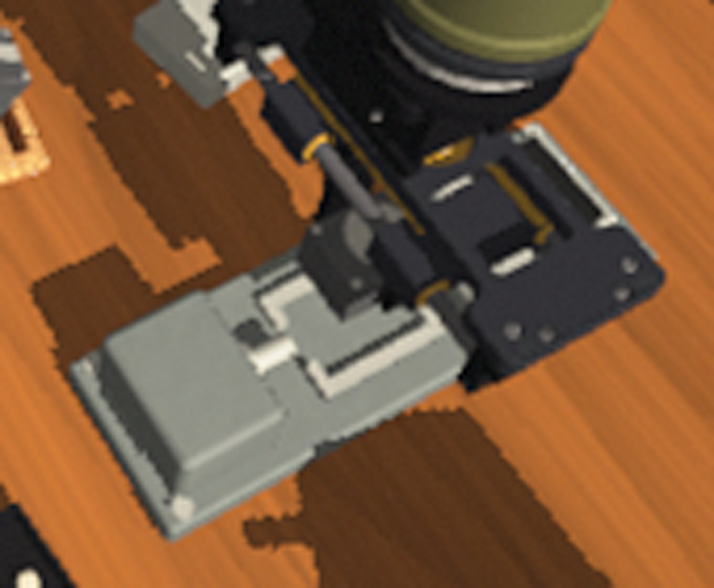

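The scene crop shows the round-tagged die (crop 345,265) hanging level over the nest (fence corners around crop 265,300 and 325,385). I'll measure the die against the nest in this same picture.

Run:
```python
from h import *
for n in ("scene","top"):
    W=cloud(np.load(n+"1.npz")).reshape(-1,3);W=W[~np.isnan(W[:,0])]
    d=W[(W[:,2]>.060)&(W[:,2]<.097)&(abs(W[:,1]-.269)<.025)&(W[:,0]>.495)&(W[:,0]<.54)]
    e=d[(d[:,2]<.095)]
    print(n,"n",len(d),"xmax",np.percentile(e[:,0],[50,90,98]).round(4) if len(e) else 0,"y",np.percentile(e[:,1],[2,98]).round(4),"z",np.percentile(d[:,2],[1,99]).round(4))
    t=d[d[:,2]>.094]; print(" toppts",len(t), np.percentile(t[:,0],[98]) if len(t) else "")
for n in("scene0","top0"):
    W=cloud(np.load(n+".npz")).reshape(-1,3);W=W[~np.isnan(W[:,0])]
    f=W[(W[:,2]>.0215)&(W[:,2]<.030)&(W[:,0]>.44)&(W[:,0]<.54)&(abs(W[:,1]-.269)<.04)]
    # side fences: histogram in y for x in the middle; end fences: hist in x for y off the punch
    m=f[abs(f[:,0]-.488)<.022]; hy=np.histogram(m[:,1]*1000,bins=np.arange(236,304,2))
    print(n,"y",[(int(b),int(h)) for h,b in zip(*hy) if h])
    m=f[(abs(f[:,1]-.269)<.02)]; hx=np.histogram(m[:,0]*1000,bins=np.arange(440,540,2))
    print(n,"x",[(int(b),int(h)) for h,b in zip(*hx) if h])
```

```text
scene n 215 xmax [0.5152 0.5162 0.5166] y [0.2481 0.2922] z [0.0665 0.0969]
 toppts 44 [0.51623476]Traceback (most recent call last):
  File "<stdin>", line 6, in <module>
    return _quantile_unchecked(
        a, q, axis, out, overwrite_input, method, keepdims, weights)
    return _ureduce(a,
                    func=_quantile_ureduce_func,
    ...<5 lines>...
                    overwrite_input=overwrite_input,
                    method=method)
    r = func(a, **kwargs)
    result = _quantile(arr,
                       quantiles=q,
    ...<2 lines>...
                       out=out,
                       weights=wgt)
    slices_having_nans = np.isnan(arr[-1, ...])
                                  ~~~^^^^^^^^^
IndexError: index -1 is out of bounds for axis 0 with size 0
```

Run:
```python
from h import *
for n in("scene0","scene1","top0"):
    W=cloud(np.load(n+".npz")).reshape(-1,3);W=W[~np.isnan(W[:,0])]
    f=W[(W[:,2]>.0215)&(W[:,2]<.030)&(W[:,0]>.44)&(W[:,0]<.54)&(abs(W[:,1]-.269)<.04)]
    m=f[abs(f[:,0]-.488)<.022]; hy=np.histogram(m[:,1]*1000,bins=np.arange(236,304,2))
    print(n,"y",[(int(b),int(h)) for h,b in zip(*hy) if h])
    m=f[(abs(f[:,1]-.269)<.02)]; hx=np.histogram(m[:,0]*1000,bins=np.arange(440,540,2))
    print(n,"x",[(int(b),int(h)) for h,b in zip(*hx) if h])
# colour-based: project predicted inner pocket onto the images, check by edge
    s=np.load(n+".npz")
W=None
s=np.load("scene0.npz");K,E=s["camera_matrix"],s["extrinsics"]
img=s["color"][225:345,340:500].copy();f=5
img=cv2.resize(img,None,fx=f,fy=f,interpolation=2)
def pj(p):
    c=E[:3,:3].T@(np.array(p)-E[:3,3]);u=K[0,0]*c[0]/-c[2]+K[0,2];v=K[1,1]*-c[1]/-c[2]+K[1,2]
    return (int(round((u+.5-340)*f)),int(round((v+.5-225)*f)))
for hx,hy,z,col in((.029,.021,.025,(255,0,0)),(.035,.027,.025,(0,0,255))):
    for cx,cy in((.489,.269),):
        q=np.array([pj((cx+a*hx,cy+b*hy,z)) for a,b in((1,1),(1,-1),(-1,-1),(-1,1))])
        cv2.polylines(img,[q],True,col,1)
cv2.imwrite("pics/ov.png",img[:,:,::-1])
```

```text
scene0 y [(240, 4), (242, 18), (244, 19), (246, 23), (248, 5), (286, 1), (288, 2), (290, 19), (292, 22), (294, 24), (296, 2)]
scene0 x [(440, 3), (452, 1), (454, 12), (456, 19), (458, 20), (460, 15), (478, 1), (518, 6), (520, 10), (522, 12), (524, 5)]
scene1 y [(242, 5), (244, 7), (246, 5), (248, 1), (288, 3), (290, 19), (292, 22), (294, 25), (296, 4)]
scene1 x [(454, 1), (456, 4), (458, 2), (460, 3), (518, 9), (520, 9), (522, 8), (524, 4)]
top0 y [(238, 1), (240, 11), (242, 10), (244, 9), (246, 11), (264, 1), (274, 1), (278, 2), (280, 2), (286, 2), (288, 7), (290, 11), (292, 15), (294, 13)]
top0 x [(440, 1), (452, 7), (454, 15), (456, 12), (464, 1), (468, 1), (476, 1), (484, 2), (496, 1), (498, 1), (504, 1), (508, 1), (514, 1), (516, 6), (518, 9), (520, 6), (522, 2), (526, 3), (528, 3), (530, 1), (534, 1)]
```

View pics/ov.png

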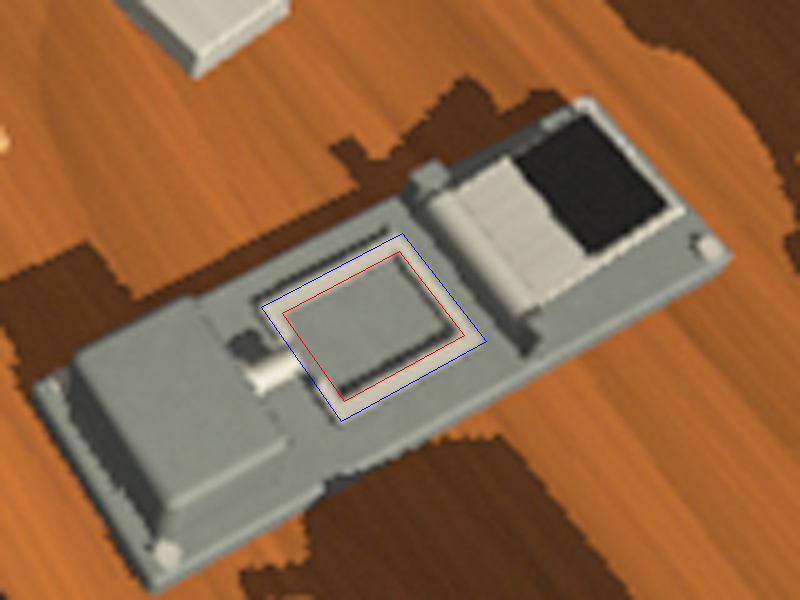

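Overlay: the modelled pocket (red/blue) at (0.489, 0.269) matches the fences to within about 1 mm. Descending.

```bash
python3 go.py .489 .2688 .051 0 0;  python3 -m inch '[{"slide":[0.004,0.013,0.03],"angular":[0,0.005,-0.011],"claw":-0.4},{"slide":[0.004,0.013,0.07],"angular":[0,0.005,-0.011],"claw":-0.4},{"slide":[0.004,0.013,0.11],"angular":[0,0.005,-0.011],"claw":-0.4},{"slide":[0.004,0.013,0.14],"angular":[0,0.005,-0.011],"claw":-0.4},{"slide":[0.004,0.013,0.15],"angular":[0,0.005,-0.011],"claw":-0.4},{"slide":[0.004,0.013,0.15],"angular":[0,0.005,-0.011],"claw":-0.4}]'
python3 go.py .489 .2688 .042 0 0
```

```text
slide [0.01  0.006 0.169] ang [ 0.002  0.013 -0.01 ]
[0.4913 0.2671 0.0933] f [ 1.1  0.2 -4.3] w 0.409 q [-0.16  0.27 -0.44  1.84  0.13  1.06  0.91] 7.85
time: 8.45
position: [0.4886, 0.2711, 0.0538]
tool_rot: [-0.004, 3.14, 0.0]
ft_force: [-0.1, 0.3, -5.7]
grip_width: 0.411
grip_force: 40.0
slide [-0.002 -0.009  0.047] ang [0.001 0.002 0.005]
[0.4886 0.2711 0.0538] f [-0.1  0.3 -5.7] w 0.411 q [-0.17  0.32 -0.44  1.86  0.16  0.99  0.89] 8.45
```

```bash
python3 -m inch '[{"slide":[-0.002,-0.009,0],"angular":[0,0,0],"claw":-0.4},{"slide":[-0.002,-0.009,0],"angular":[0,0,0],"claw":-0.4},{"slide":[-0.002,-0.009,0],"angular":[0,0,0],"claw":-0.4}]'
python3 go.py .489 .2688 .042 0 0
python3 - <<'E'
from bench import ctrl
import numpy as np
for i in range(6):
    ctrl.get_image("top"); print(ctrl.get_state()["position"].round(4))
E
```

```text
time: 8.75
position: [0.4899, 0.269, 0.055]
tool_rot: [-0.004, 3.138, 0.002]
ft_force: [-0.0, -0.5, -4.9]
grip_width: 0.408
grip_force: 40.0
slide [ 0.004 -0.001  0.052] ang [0.002 0.006 0.004]
[0.4899 0.269  0.055 ] f [-0.  -0.5 -4.9] w 0.408 q [-0.17  0.32 -0.44  1.86  0.16  0.99  0.9 ] 8.75
[0.4898 0.2691 0.0549]
[0.4898 0.2691 0.0548]
[0.4897 0.2691 0.0548]
[0.4896 0.2691 0.0548]
[0.4896 0.2691 0.0547]
[0.4896 0.2691 0.0546]
```

```bash
python3 -m inch '[{"slide":[0.002,0,0.01],"angular":[0,0,0],"claw":-0.4},{"slide":[0.002,0,0.02],"angular":[0,0,0],"claw":-0.4},{"slide":[0.002,0,0.03],"angular":[0,0,0],"claw":-0.4},{"slide":[0.002,0,0.036],"angular":[0,0,0],"claw":-0.4},{"slide":[0.002,0,0.042],"angular":[0,0,0],"claw":-0.4},{"slide":[0.002,0,0.046],"angular":[0,0,0],"claw":-0.4},{"slide":[0.002,0,0.046],"angular":[0,0,0],"claw":-0.4},{"slide":[0.002,0,0.046],"angular":[0,0,0],"claw":-0.4}]'
python3 go.py .489 .2688 .042 0 0
```

```text
time: 9.85
position: [0.4892, 0.2691, 0.0431]
tool_rot: [-0.004, 3.139, 0.001]
ft_force: [-0.2, -0.3, -4.5]
grip_width: 0.409
grip_force: 40.0
slide [ 0.001 -0.001  0.004] ang [0.002 0.005 0.005]
[0.4892 0.2691 0.0431] f [-0.2 -0.3 -4.5] w 0.409 q [-0.17  0.33 -0.43  1.87  0.17  0.97  0.89] 9.85
```

No contact yet, and the die is within the fences. I'll ease down until it touches.

```bash
python3 -m inch '[{"slide":[0,0,0.003],"angular":[0,0,0],"claw":-0.4},{"slide":[0,0,0.005],"angular":[0,0,0],"claw":-0.4},{"slide":[0,0,0.005],"angular":[0,0,0],"claw":-0.4}]'
python3 -m inch '[{"slide":[0,0,0.002],"angular":[0,0,0],"claw":-0.4},{"slide":[0,0,0.004],"angular":[0,0,0],"claw":-0.4},{"slide":[0,0,0.004],"angular":[0,0,0],"claw":-0.4}]'
```

```text
time: 10.15
position: [0.4892, 0.2691, 0.0421]
tool_rot: [-0.004, 3.139, 0.001]
ft_force: [-1.9, 0.2, -2.2]
grip_width: 0.411
grip_force: 40.0
time: 10.45
position: [0.4892, 0.2691, 0.042]
tool_rot: [-0.004, 3.139, 0.001]
ft_force: [-3.6, -2.7, 6.3]
grip_width: 0.409
grip_force: 40.0
```

Contact is at z = 0.042, as expected for the nest floor. Now release gently and rise.

```bash
python3 -m inch '[{"slide":[0,0,-0.003],"angular":[0,0,0],"claw":-0.1},{"slide":[0,0,-0.003],"angular":[0,0,0],"claw":0.1},{"slide":[0,0,-0.003],"angular":[0,0,0],"claw":0.2},{"slide":[0,0,-0.003],"angular":[0,0,0],"claw":0.2},{"slide":[0,0,-0.04],"angular":[0,0,0],"claw":0.2},{"slide":[0,0,-0.14],"angular":[0,0,0],"claw":0.3},{"slide":[0,0,-0.3],"angular":[0,0,0],"claw":0.5},{"slide":[0,0,-0.5],"angular":[0,0,0],"claw":0.5},{"slide":[0,0,-0.6],"angular":[0,0,0],"claw":0.5},{"slide":[0,0,-0.6],"angular":[0,0,0],"claw":0.5}]'
python3 - <<'E'
from go import *
c=np.array([.586,.0782,.0675]);dz=tool(-8.6,35).as_matrix()[:,2]
g=c+.008*dz;print("grasp",g.round(4),"pre",(g-.06*dz).round(4))
E
python3 go.py .55 .11 .19 -8.6 30 .557 .082 .111 -8.6 35
```

```text
time: 11.45
position: [0.4912, 0.2706, 0.1965]
tool_rot: [-0.004, 3.13, 0.008]
ft_force: [0.2, 0.8, 0.2]
grip_width: 0.744
grip_force: 0.0
grasp [0.5905 0.0775 0.0609] pre [0.5565 0.0827 0.1101]
slide [-0.233 -0.643  0.025] ang [ 0.087 -0.977  0.282]
slide [-0.257 -0.757  0.341] ang [ 0.1   -1.143  0.279]
[0.4912 0.2706 0.1965] f [0.2 0.8 0.2] w 0.744 q [-0.14  0.17 -0.46  1.72  0.08  1.25  0.96] 11.45
```

```bash
python3 -m inch '[{"slide":[-0.05,-0.1,0],"angular":[0.01,-0.1,0.04],"claw":0.5},{"slide":[-0.1,-0.2,0],"angular":[0.02,-0.25,0.08],"claw":0.5},{"slide":[-0.15,-0.35,0],"angular":[0.04,-0.45,0.14],"claw":0.5},{"slide":[-0.2,-0.5,0],"angular":[0.06,-0.7,0.2],"claw":0.5},{"slide":[-0.23,-0.64,0.02],"angular":[0.087,-0.95,0.28],"claw":0.5},{"slide":[-0.24,-0.7,0.1],"angular":[0.09,-0.98,0.28],"claw":0.5},{"slide":[-0.25,-0.74,0.2],"angular":[0.09,-0.98,0.28],"claw":0.5},{"slide":[-0.25,-0.74,0.28],"angular":[0.09,-0.98,0.28],"claw":0.5},{"slide":[-0.25,-0.74,0.28],"angular":[0.09,-0.98,0.28],"claw":0.5}]'
python3 go.py .557 .0825 .110 -8.6 35 .5905 .0775 .0609 -8.6 35
python3 - <<'E'
from bench import ctrl
import cv2,numpy as np
im=ctrl.get_image("top");np.savez("top2.npz",**im)
cv2.imwrite("pics/t2.png",cv2.resize(im["color"][140:300,200:400],None,fx=3.5,fy=3.5,interpolation=2)[:,:,::-1])
E
```

```text
time: 12.35
position: [0.5489, 0.0828, 0.1167]
tool_rot: [0.194, 2.626, -0.064]
ft_force: [0.2, 0.2, -0.5]
grip_width: 0.752
grip_force: 0.0
slide [-0.015  0.004  0.039] ang [-0.016 -0.192  0.009]
slide [-0.037  0.006  0.277] ang [-0.016 -0.192  0.009]
[0.5489 0.0828 0.1167] f [ 0.2  0.2 -0.5] w 0.752 q [ 0.02 -0.06 -0.37  2.22  0.42  0.56  0.76] 12.35
```

View pics/t2.png

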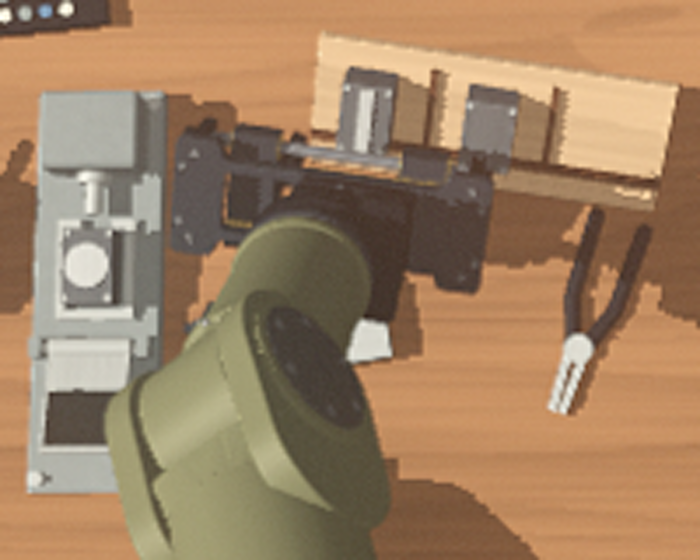

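The passed die sits flat within the nest fences (crop 88,265). The gripper is above and before the bar die (crop 368,110).

```bash
python3 -m inch '[{"slide":[-0.005,0.004,0.01],"angular":[-0.016,-0.1,0.009],"claw":0.5},{"slide":[-0.015,0.004,0.03],"angular":[-0.016,-0.19,0.009],"claw":0.5},{"slide":[-0.025,0.005,0.08],"angular":[-0.016,-0.19,0.009],"claw":0.5},{"slide":[-0.03,0.006,0.13],"angular":[-0.016,-0.19,0.009],"claw":0.5},{"slide":[-0.033,0.006,0.18],"angular":[-0.016,-0.19,0.009],"claw":0.5},{"slide":[-0.037,0.006,0.23],"angular":[-0.016,-0.19,0.009],"claw":0.5},{"slide":[-0.037,0.006,0.26],"angular":[-0.016,-0.19,0.009],"claw":0.5},{"slide":[-0.037,0.006,0.26],"angular":[-0.016,-0.19,0.009],"claw":0.5}]'
python3 go.py .5905 .0775 .0609 -8.6 35
```

```text
time: 13.2
position: [0.5925, 0.0796, 0.0692]
tool_rot: [0.189, 2.519, -0.056]
ft_force: [-0.7, -0.1, 0.2]
grip_width: 0.752
grip_force: 0.0
slide [ 0.025 -0.009  0.023] ang [ 0.006  0.011 -0.001]
[0.5925 0.0796 0.0692] f [-0.7 -0.1  0.2] w 0.752 q [ 0.05  0.09 -0.39  2.26  0.92  0.39  0.29] 13.2
```

```bash
python3 -m inch '[{"slide":[0.02,-0.009,0.01],"angular":[0.006,0.011,0],"claw":0.5},{"slide":[0.025,-0.009,0.023],"angular":[0.006,0.011,0],"claw":0.5},{"slide":[0.025,-0.009,0.023],"angular":[0.006,0.011,0],"claw":0.5},{"slide":[0.025,-0.009,0.023],"angular":[0.006,0.011,0],"claw":0.5}]'
python3 go.py .5905 .0775 .0609 -8.6 35
```

```text
time: 13.6
position: [0.5897, 0.0774, 0.0608]
tool_rot: [0.19, 2.524, -0.06]
ft_force: [-0.7, 0.8, -0.0]
grip_width: 0.754
grip_force: 0.0
slide [-0.003  0.001  0.001] ang [-0.     0.001 -0.001]
[0.5897 0.0774 0.0608] f [-0.7  0.8 -0. ] w 0.754 q [ 0.04  0.1  -0.39  2.26  0.95  0.38  0.26] 13.6
```

```bash
python3 -m inch '[{"slide":[0,0,0],"angular":[0,0,0],"claw":0},{"slide":[0,0,0],"angular":[0,0,0],"claw":-0.4},{"slide":[0,0,0],"angular":[0,0,0],"claw":-0.4},{"slide":[0,0,0],"angular":[0,0,0],"claw":-0.4},{"slide":[0,0,0],"angular":[0,0,0],"claw":-0.4},{"slide":[0,0,0],"angular":[0,0,0],"claw":-0.4},{"slide":[0,0,0],"angular":[0,0,0],"claw":-0.4}]' 40
python3 -m inch '[{"slide":[-0.02,0,-0.03],"angular":[0,0,0],"claw":-0.4},{"slide":[-0.05,0,-0.07],"angular":[0,0,0],"claw":-0.4},{"slide":[-0.1,0,-0.14],"angular":[0,0,0],"claw":-0.4},{"slide":[-0.17,0,-0.24],"angular":[0,0,0],"claw":-0.4},{"slide":[-0.24,0,-0.34],"angular":[0,0,0],"claw":-0.4},{"slide":[-0.27,0,-0.38],"angular":[0,0.2,0],"claw":-0.4},{"slide":[-0.27,0,-0.38],"angular":[0,0.4,0],"claw":-0.4},{"slide":[-0.27,0,-0.38],"angular":[0,0.6,0],"claw":-0.4}]'
python3 go.py .54 -.1 .20 -8.4 0 .504 -.2825 .15 -8.4 0
```

```text
time: 14.3
position: [0.5897, 0.0773, 0.0606]
tool_rot: [0.191, 2.525, -0.06]
ft_force: [-0.6, 0.0, 0.1]
grip_width: 0.409
grip_force: 40.0
time: 15.1
position: [0.5892, 0.0773, 0.1769]
tool_rot: [0.214, 2.843, -0.031]
ft_force: [0.6, -0.4, -5.8]
grip_width: 0.408
grip_force: 40.0
slide [ 0.058 -0.731 -0.114] ang [-0.001  0.556 -0.007]
slide [ 0.147 -1.474  0.068] ang [-0.001  0.556 -0.007]
[0.5892 0.0773 0.1769] f [ 0.6 -0.4 -5.8] w 0.408 q [ 0.09  0.06 -0.34  1.91  0.17  0.91  1.09] 15.1
```

```bash
python3 -m inch '[{"slide":[0.01,-0.1,-0.03],"angular":[0,0.1,0],"claw":-0.4},{"slide":[0.02,-0.25,-0.06],"angular":[0,0.25,0],"claw":-0.4},{"slide":[0.03,-0.4,-0.09],"angular":[0,0.4,0],"claw":-0.4},{"slide":[0.04,-0.55,-0.11],"angular":[0,0.55,0],"claw":-0.4},{"slide":[0.06,-0.7,-0.11],"angular":[0,0.556,0],"claw":-0.4},{"slide":[0.08,-0.85,-0.08],"angular":[0,0.556,0],"claw":-0.4},{"slide":[0.1,-0.97,-0.06],"angular":[0,0.556,0],"claw":-0.4},{"slide":[0.1,-1,-0.05],"angular":[0,0.556,0],"claw":-0.4},{"slide":[0.1,-1,-0.05],"angular":[0,0.556,0],"claw":-0.4}]'
python3 go.py .504 -.2825 .08 -8.4 0
```

```text
time: 16.0
position: [0.5241, -0.1674, 0.1799]
tool_rot: [0.242, 3.13, 0.0]
ft_force: [0.7, 0.8, -3.6]
grip_width: 0.41
grip_force: 40.0
slide [ 0.01  -0.467  0.399] ang [ 0.     0.004 -0.015]
[ 0.5241 -0.1674  0.1799] f [ 0.7  0.8 -3.6] w 0.41 q [ 0.37  0.15 -0.12  1.77  0.02  1.22  1.66] 16.0
```

```bash
python3 -m inch '[{"slide":[0,-0.1,0],"angular":[0,0,0],"claw":-0.4},{"slide":[0,-0.25,0.02],"angular":[0,0,-0.015],"claw":-0.4},{"slide":[0.01,-0.4,0.06],"angular":[0,0,-0.015],"claw":-0.4},{"slide":[0.01,-0.465,0.15],"angular":[0,0,-0.015],"claw":-0.4},{"slide":[0.01,-0.467,0.26],"angular":[0,0,-0.015],"claw":-0.4},{"slide":[0.01,-0.467,0.36],"angular":[0,0,-0.015],"claw":-0.4},{"slide":[0.01,-0.467,0.44],"angular":[0,0,-0.015],"claw":-0.4},{"slide":[0.01,-0.467,0.5],"angular":[0,0,-0.015],"claw":-0.4},{"slide":[0.01,-0.467,0.53],"angular":[0,0,-0.015],"claw":-0.4},{"slide":[0.01,-0.467,0.53],"angular":[0,0,-0.015],"claw":-0.4}]'
python3 go.py .504 -.2825 .03 -8.4 0
```

```text
time: 17.0
position: [0.5063, -0.2798, 0.0482]
tool_rot: [0.222, 3.13, 0.001]
ft_force: [0.7, -1.1, -4.7]
grip_width: 0.409
grip_force: 40.0
slide [ 0.008 -0.012  0.073] ang [0.002 0.007 0.009]
[ 0.5063 -0.2798  0.0482] f [ 0.7 -1.1 -4.7] w 0.409 q [ 0.5   0.33 -0.04  1.83  0.01  0.98  1.88] 17.0
```

```bash
python3 -m inch '[{"slide":[0.008,-0.012,0.015],"angular":[0,0.007,0.009],"claw":-0.4},{"slide":[0.008,-0.012,0.03],"angular":[0,0.007,0.009],"claw":-0.4},{"slide":[0.008,-0.012,0.045],"angular":[0,0.007,0.009],"claw":-0.4},{"slide":[0.008,-0.012,0.055],"angular":[0,0.007,0.009],"claw":-0.4},{"slide":[0.008,-0.012,0.064],"angular":[0,0.007,0.009],"claw":-0.4},{"slide":[0.008,-0.012,0.064],"angular":[0,0.007,0.009],"claw":-0.4},{"slide":[0.008,-0.012,0.064],"angular":[0,0.007,0.009],"claw":-0.4}]'
python3 go.py .504 -.2825 .03 -8.4 0
```

```text
time: 17.7
position: [0.5041, -0.2836, 0.0332]
tool_rot: [0.231, 3.131, -0.0]
ft_force: [0.6, 0.5, -4.3]
grip_width: 0.41
grip_force: 40.0
slide [0.001 0.004 0.013] ang [ 0.     0.004 -0.002]
[ 0.5041 -0.2836  0.0332] f [ 0.6  0.5 -4.3] w 0.41 q [ 0.5   0.35 -0.04  1.84  0.02  0.95  1.88] 17.7
```

```bash
python3 -m inch '[{"slide":[0,0,0.004],"angular":[0,0,0],"claw":-0.4},{"slide":[0,0,0.008],"angular":[0,0,0],"claw":-0.4},{"slide":[0,0,0.011],"angular":[0,0,0],"claw":-0.4},{"slide":[0,0,0.011],"angular":[0,0,0],"claw":-0.4}]'
python3 -m inch '[{"slide":[0,0,0.002],"angular":[0,0,0],"claw":-0.4},{"slide":[0,0,0.004],"angular":[0,0,0],"claw":-0.4},{"slide":[0,0,0.004],"angular":[0,0,0],"claw":-0.4}]'
```

```text
time: 18.1
position: [0.504, -0.2836, 0.0303]
tool_rot: [0.232, 3.131, -0.0]
ft_force: [-0.5, -1.0, -4.7]
grip_width: 0.408
grip_force: 40.0
time: 18.4
position: [0.5042, -0.2837, 0.0297]
tool_rot: [0.231, 3.131, -0.0]
ft_force: [-0.5, 0.3, -3.0]
grip_width: 0.409
grip_force: 40.0
```

```bash
python3 -m inch '[{"slide":[0,0,0.002],"angular":[0,0,0],"claw":-0.4},{"slide":[0,0,0.003],"angular":[0,0,0],"claw":-0.4},{"slide":[0,0,0.003],"angular":[0,0,0],"claw":-0.4}]'
```

```text
time: 18.7
position: [0.5042, -0.2837, 0.0297]
tool_rot: [0.231, 3.131, -0.0]
ft_force: [-3.9, 0.3, 5.3]
grip_width: 0.412
grip_force: 40.0
```

```bash
python3 -m inch '[{"slide":[0,0,-0.003],"angular":[0,0,0],"claw":-0.1},{"slide":[0,0,-0.003],"angular":[0,0,0],"claw":0},{"slide":[0,0,-0.003],"angular":[0,0,0],"claw":0.1},{"slide":[0,0,-0.003],"angular":[0,0,0],"claw":0.1},{"slide":[0,0,-0.04],"angular":[0,0,0],"claw":0.1},{"slide":[0,0,-0.14],"angular":[0,0,0],"claw":0.1},{"slide":[0,0,-0.3],"angular":[0,0,0],"claw":0},{"slide":[0,0,-0.5],"angular":[0,0,0],"claw":-0.5},{"slide":[0,0,-0.65],"angular":[0,0,0],"claw":-1},{"slide":[0,0,-0.65],"angular":[0,0,0],"claw":-1}]' 20
python3 - <<'E'
from h import *
# pad geometry from initial clouds: dark pixels on the treadle
for n in("top","scene"):
    im=np.load(n+"0.npz");W=cloud(im);c=im["color"].astype(int).max(2)
    m=(c<60)&(abs(W[...,0]-.375)<.05)&(abs(W[...,1]-.269)<.035)&(W[...,2]>.035)
    p=W[m];print(n,len(p),p.mean(0).round(4),np.percentile(p,[3,97],axis=0).round(4).tolist())
E
python3 go.py .45 -.05 .2 0 0 .39 .2 .2 0 0
```

```text
time: 19.7
position: [0.5073, -0.2854, 0.1989]
tool_rot: [0.231, 3.119, -0.008]
ft_force: [0.6, 0.2, 0.5]
grip_width: 0.313
grip_force: 0.0
slide [ 0.365  0.898 -0.013] ang [-0.01   0.026 -0.282]
slide [ 0.75   1.852 -0.023] ang [-0.01   0.026 -0.282]
[ 0.5073 -0.2854  0.1989] f [0.6 0.2 0.5] w 0.313 q [ 0.5   0.19 -0.04  1.69  0.01  1.25  1.88] 19.7<stdin>:6: RuntimeWarning: Mean of empty slice.
  ret = um.true_divide(
Traceback (most recent call last):
IndexError: index -1 is out of bounds for axis 0 with size 0
```

```bash
python3 - <<'E'
from h import *
from bench import ctrl
s=np.load("scene0.npz");K,E=s["camera_matrix"],s["extrinsics"]
u,v=458.0,260.7
r=E[:3,:3]@np.array([(u-K[0,2])/K[0,0],-(v-K[1,2])/K[1,1],-1]);k=(.052-E[2,3])/r[2];print("pad",(E[:3,3]+k*r).round(4))
im=ctrl.get_image("top")
cv2.imwrite("pics/t3.png",cv2.resize(im["color"][140:290,200:480],None,fx=2.8,fy=2.8,interpolation=2)[:,:,::-1])
E
python3 -m inch '[{"slide":[0.04,0.1,0],"angular":[0,0,-0.05],"claw":-1},{"slide":[0.1,0.25,-0.01],"angular":[0,0,-0.1],"claw":-1},{"slide":[0.16,0.4,-0.01],"angular":[0,0,-0.2],"claw":-1},{"slide":[0.22,0.55,-0.01],"angular":[0,0.02,-0.28],"claw":-1},{"slide":[0.28,0.7,-0.01],"angular":[0,0.02,-0.28],"claw":-1},{"slide":[0.34,0.85,-0.01],"angular":[0,0.02,-0.28],"claw":-1},{"slide":[0.37,0.95,-0.01],"angular":[0,0.02,-0.28],"claw":-1},{"slide":[0.37,1,-0.01],"angular":[0,0.02,-0.28],"claw":-1}]'
python3 go.py .383 .268 .16 0 0
```

```text
pad [0.3856 0.2683 0.052 ]
time: 20.55
position: [0.4478, -0.0202, 0.1927]
tool_rot: [0.004, -3.131, -0.001]
ft_force: [-0.4, -0.2, 0.2]
grip_width: 0.005
grip_force: 0.0
slide [0.255 1.153 0.134] ang [ 0.001 -0.02   0.005]
[ 0.4478 -0.0202  0.1927] f [-0.4 -0.2  0.2] w 0.005 q [ 0.27 -0.07 -0.27  1.96 -0.02  1.25  1.58] 20.55
```

View pics/t3.png

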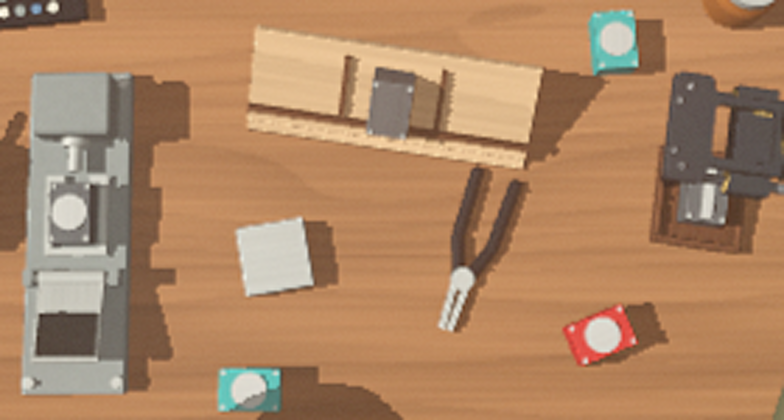

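The bar die lies in the tray (crop 705,200), the plain die is unmoved (391,103), and the passed die is in the nest (70,212). The treadle pad is at (67,335). Moving over the pad.

```bash
python3 -m inch '[{"slide":[0,0.1,0],"angular":[0,-0.02,0],"claw":-1},{"slide":[0,0.25,0],"angular":[0,-0.02,0],"claw":-1},{"slide":[0,0.4,0],"angular":[0,-0.02,0],"claw":-1},{"slide":[0,0.55,0],"angular":[0,-0.02,0],"claw":-1},{"slide":[0.03,0.7,0],"angular":[0,-0.02,0],"claw":-1},{"slide":[0.1,0.85,0],"angular":[0,-0.02,0],"claw":-1},{"slide":[0.18,0.98,0.03],"angular":[0,-0.02,0],"claw":-1},{"slide":[0.25,1,0.1],"angular":[0,-0.02,0],"claw":-1},{"slide":[0.25,1,0.13],"angular":[0,-0.02,0],"claw":-1},{"slide":[0.25,1,0.13],"angular":[0,-0.02,0],"claw":-1}]'
python3 go.py .384 .268 .08 0 0
```

```text
time: 21.55
position: [0.3866, 0.2259, 0.1603]
tool_rot: [-0.003, -3.141, 0.001]
ft_force: [1.0, 0.5, -0.2]
grip_width: 0.005
grip_force: 0.0
slide [0.011 0.169 0.321] ang [-0.002 -0.    -0.004]
[0.3866 0.2259 0.1603] f [ 1.   0.5 -0.2] w 0.005 q [ 0.01 -0.04 -0.58  2.01 -0.02  1.17  1.01] 21.55
```

```bash
python3 -m inch '[{"slide":[0,0.08,0.05],"angular":[0,0,0],"claw":-1},{"slide":[0.01,0.16,0.12],"angular":[0,0,0],"claw":-1},{"slide":[0.011,0.169,0.2],"angular":[0,0,0],"claw":-1},{"slide":[0.011,0.169,0.26],"angular":[0,0,0],"claw":-1},{"slide":[0.011,0.169,0.3],"angular":[0,0,0],"claw":-1},{"slide":[0.011,0.169,0.32],"angular":[0,0,0],"claw":-1},{"slide":[0.011,0.169,0.32],"angular":[0,0,0],"claw":-1}]'
python3 go.py .384 .268 .050 0 0
```

```text
time: 22.25
position: [0.3846, 0.2689, 0.0815]
tool_rot: [0.004, 3.14, 0.001]
ft_force: [-0.5, 0.1, -0.3]
grip_width: 0.005
grip_force: 0.0
slide [ 0.003 -0.004  0.126] ang [ 0.001  0.003 -0.005]
[0.3846 0.2689 0.0815] f [-0.5  0.1 -0.3] w 0.005 q [-0.06  0.12 -0.63  2.04  0.08  1.01  0.84] 22.25
```

```bash
python3 -m inch '[{"slide":[0,0,0.03],"angular":[0,0,0],"claw":-1},{"slide":[0,0,0.06],"angular":[0,0,0],"claw":-1},{"slide":[0,0,0.08],"angular":[0,0,0],"claw":-1},{"slide":[0,0,0.095],"angular":[0,0,0],"claw":-1},{"slide":[0,0,0.11],"angular":[0,0,0],"claw":-1},{"slide":[0,0,0.12],"angular":[0,0,0],"claw":-1},{"slide":[0,0,0.12],"angular":[0,0,0],"claw":-1}]'
```

```text
time: 22.95
position: [0.3825, 0.2698, 0.0515]
tool_rot: [-0.0, -3.141, 0.001]
ft_force: [-6.3, -0.7, 7.3]
grip_width: 0.007
grip_force: 3.6
```

```bash
python3 -m inch '[{"slide":[0,0,0.004],"angular":[0,0,0],"claw":-1},{"slide":[0,0,0.008],"angular":[0,0,0],"claw":-1},{"slide":[0,0,0.008],"angular":[0,0,0],"claw":-1}]'
python3 -m inch '[{"slide":[0,0,0.004],"angular":[0,0,0],"claw":-1},{"slide":[0,0,0.007],"angular":[0,0,0],"claw":-1},{"slide":[0,0,0.007],"angular":[0,0,0],"claw":-1}]'
```

```text
time: 23.25
position: [0.3822, 0.2698, 0.0497]
tool_rot: [-0.0, -3.14, 0.001]
ft_force: [-6.4, -1.5, 9.1]
grip_width: 0.006
grip_force: 4.3
time: 23.55
position: [0.3822, 0.2698, 0.0491]
tool_rot: [-0.0, -3.14, 0.003]
ft_force: [-9.6, -4.0, 20.0]
grip_width: 0.005
grip_force: 9.6
```

The force has jumped to 20 N at z = 0.049, so the treadle is at its stop. I'll press slightly firmer and hold.

```bash
python3 -m inch '[{"slide":[0,0,0.002],"angular":[0,0,0],"claw":-1},{"slide":[0,0,0.003],"angular":[0,0,0],"claw":-1},{"slide":[0,0,0.003],"angular":[0,0,0],"claw":-1},{"slide":[0,0,0.003],"angular":[0,0,0],"claw":-1},{"slide":[0,0,0.003],"angular":[0,0,0],"claw":-1},{"slide":[0,0,0.003],"angular":[0,0,0],"claw":-1},{"slide":[0,0,0.003],"angular":[0,0,0],"claw":-1},{"slide":[0,0,0.003],"angular":[0,0,0],"claw":-1},{"slide":[0,0,0.003],"angular":[0,0,0],"claw":-1},{"slide":[0,0,0.003],"angular":[0,0,0],"claw":-1}]'
python3 - <<'E'
from h import *
from bench import ctrl
im=ctrl.get_image("scene");W=cloud(im).reshape(-1,3)
t=W[(W[:,0]>.355)&(W[:,0]<.42)&(abs(W[:,1]-.269)<.028)&(W[:,2]>.02)&(W[:,2]<.045)];print(len(t),np.polyfit(t[:,0],t[:,2],1).round(3),np.median(t[:,2]).round(4))
cv2.imwrite("pics/p.png",cv2.resize(im["color"][215:355,330:510],None,fx=4,fy=4,interpolation=2)[:,:,::-1])
E
```

```text
time: 24.55
position: [0.3822, 0.2698, 0.049]
tool_rot: [-0.0, -3.14, 0.003]
ft_force: [-12.2, -4.0, 24.4]
grip_width: 0.001
grip_force: 12.4
551 [-0.058  0.058] 0.0353
```

View pics/p.png

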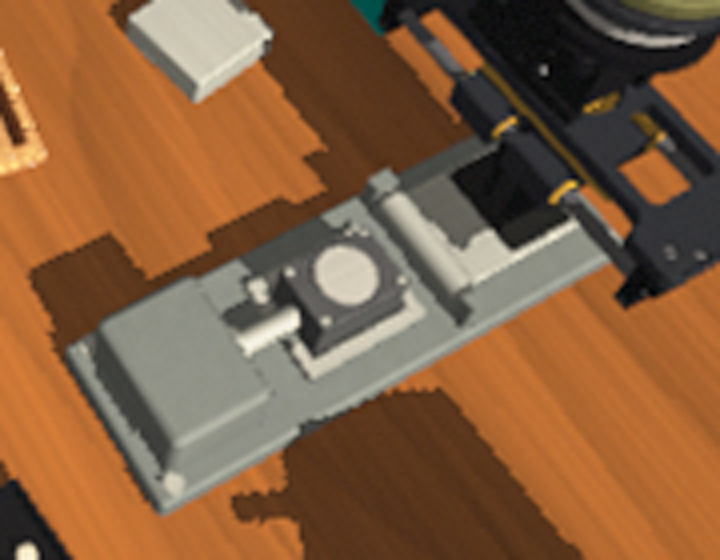

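The treadle is level and fully down (pad at crop 520,190), and the punch touches the end of the die (crop 290,320). The die is flat in the nest. Releasing slowly and retreating.

```bash
python3 -m inch '[{"slide":[0,0,-0.015],"angular":[0,0,0],"claw":-1},{"slide":[0,0,-0.03],"angular":[0,0,0],"claw":-1},{"slide":[0,0,-0.05],"angular":[0,0,0],"claw":-1},{"slide":[0,0,-0.07],"angular":[0,0,0],"claw":-1},{"slide":[0,0,-0.1],"angular":[0,0,0],"claw":-1},{"slide":[0,0,-0.2],"angular":[0,0,0],"claw":-1},{"slide":[0,0,-0.35],"angular":[0,0,0],"claw":-1},{"slide":[0,0,-0.5],"angular":[0,0,0],"claw":-1},{"slide":[0,0,-0.5],"angular":[0,0,0],"claw":-1},{"slide":[0,0,-0.5],"angular":[0,0,0],"claw":-1}]'
python3 - <<'E'
from h import *
from bench import ctrl
im=ctrl.get_image("scene");W=cloud(im).reshape(-1,3)
def b(x0,x1,y0,y1,z0,z1): return W[(W[:,0]>x0)&(W[:,0]<x1)&(W[:,1]>y0)&(W[:,1]<y1)&(W[:,2]>z0)&(W[:,2]<z1)]
t=b(.355,.42,.241,.297,.02,.07);print("treadle zmax",np.percentile(t[:,2],97))
d=b(.45,.53,.24,.30,.043,.07);print("die nest z",np.percentile(d[:,2],[5,50,95]).round(4),cv2.minAreaRect((d[:,:2]*1000).astype(np.float32)))
d=b(.45,.56,-.33,-.23,.03,.07);print("die tray z",np.percentile(d[:,2],[5,50,95]).round(4),cv2.minAreaRect((d[:,:2]*1000).astype(np.float32)))
print(ctrl.get_state()["position"],ctrl.get_state()["ft_force"].round(1))
cv2.imwrite("pics/f.png",im["color"][:,:,::-1])
E
```

```text
time: 25.6
position: [0.3841, 0.2697, 0.1728]
tool_rot: [0.002, 3.138, 0.001]
ft_force: [-0.3, -0.7, -0.7]
grip_width: 0.009
grip_force: 0.0
treadle zmax 0.05498341992210235
die nest z [0.0461 0.0497 0.0526] ((489.1459655761719, 269.306884765625), (53.09925842285156, 36.73990249633789), 1.1468827724456787)
die tray z [0.031  0.0374 0.0405] ((506.624267578125, -282.2882385253906), (39.061126708984375, 52.24005889892578), 85.25082397460938)
[0.38339373 0.26922445 0.17164748] [ 0.2  0.5 -0.9]
```

View pics/f.png

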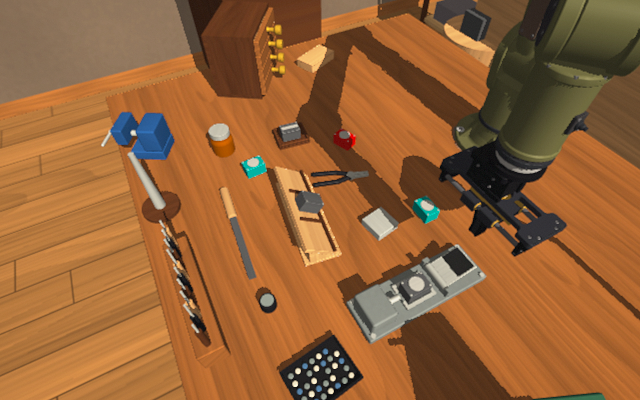

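The passed die is flat in the nest (415,288), the rejected die is in the tray (290,132), and the plain die is on the rack (309,202). The treadle is back up and the bystanders are unmoved. Handing in.

```bash
python3 -c "
from bench import ctrl
print(ctrl.close_job())"
```

```text
the job is handed in; nothing more can be done
None
```

I handed the job in at about 26 s: the passed die is flat in the press nest and was marked with the treadle held at its stop, the rejected die is flat in the reject tray, the plain die is still on the rack, and the treadle has sprung back up.

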